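# Set the blank feed selector by counting clicks

## Task

Set the fish-feeder timer to its fourth step: turn the blank black selector knob gently anticlockwise (seen from above) until it stands against its end stop, without straining the stop, then turn it clockwise exactly four clicks and leave it resting in that click. Then press the red button fully down to store the setting and let it go, leaving the other things on the counter alone.

Things in the scene. Friction and masses are not known exactly. Their poses are not given: they have to be found in the camera images.
- timer: white plastic timer switch box with a grey top, fixed to the counter, 120 (its x) by 200 (its y) by 50 mm high; origin at the centre of its underside, z up. The knob's axis is at its (0, -45) mm, the red button's at (0, +55) mm.
- knob_grip (a point): point on the knob's vertical axis, 27 mm above the top of the box, a good height to grip; does not turn. The selector knob is a blank, regular six-sided prism of black plastic, 42 mm across flats, 48.5 across corners, 4 to 38 mm above the top of the box, on a flat silver collar. All six sides look alike; jaws closing on its corners turn it (up to 30 degrees) till they lie on flats.
- knob_top (a point): centre of the knob's top face (fixed, does not turn). The knob has eight resting clicks, 0 to 7, unevenly spaced 14 to 22 degrees apart; it starts in one of 2 to 6. Leaving a click is resisted at once by 0.35 to 0.6 N m, which falls to nothing about half way; then the knob is pulled on as strongly into the next click. Let go, it settles in the nearest click and stays.
- knob_foot (a point): foot of the knob's axis, on the top of the box (fixed). The anticlockwise end stop begins 2 degrees behind click 0 and is a little springy: turning on, the torque climbs from 0.5 N m by about 5 N m per rad. 0.85 to 1 N m, above any click, shows that it is reached; it is strained from about 1.3 N m, 11 degrees behind click 0. Let go there, the knob settles in click 0. A hard stop lies past click 7.
- feed_gate (a joint): travel in m of the hidden feed gate inside the box, which the knob moves by a very fine thread: 0.0001 m per rad of clockwise turn, 0 with the knob in click 0. Far too little to be told from the noise of its reading.
- store (a joint): travel of the red store button in m: 0 up, 0.006 fully down; it springs back. 5 N holds it fully down, 1.5 N starts it.
- store_top (a point): centre of the top of the red button, 28 mm in diameter, 22 mm above the top of the box when up, in a round black housing 44 mm wide and 12 mm high; pressed straight down.
- thermometer: loose glass thermometer lying flat, 150 by 9 by 8 mm along its x; origin under its centre. Leave it alone.
- airstone: loose blue ceramic airstone, upright cylinder 28 mm wide, 28 mm high; origin under its centre. Leave it alone.
- food_jar: loose food jar with orange cap, 56 mm wide, 75 mm high; origin under its centre. Leave it alone.
- tweezer: loose steel tweezer lying flat, about 165 by 18 by 6 mm along its x; origin under its centre. Leave it alone.
- food_cup: loose clear plastic cup, 60 mm wide at the rim, 40 mm high; origin under its centre. Leave it alone.
- filter_cap: loose green filter cap with a black nub, 60 mm wide, 26 mm high; origin under its centre. Leave it alone.

How it is judged (in metres and radians):
On the way, in this order (a step that is already met when the one before it is completed fails the run):
1. the selector is turned back to its end stop (value of joint feed_gate below 6e-06 m), for 0.2 s.
2. the selector stands in its fourth click from the end stop (value of joint feed_gate between 9.5e-05 and 0.000115 m), for 0.2 s.
3. the red button is pressed down with the selector in its fourth click (all of step 2 and value of joint store above 0.005 m), for 0.1 s.
At the end, for the whole second after the job is handed in: the selector rests in its fourth click from the end stop (within 6 degrees), the red button is up again, and the other loose things are where they were (within 15 mm) (all of step 2 and value of joint store below 0.001 m and distance of each of thermometer, airstone, food_jar, tweezer, food_cup, filter_cap from where it was at the start of the episode below 0.015 m); the robot touches nothing.
It fails at once if the end stop is strained: the selector is forced more than 11 degrees behind click 0 (about 1.3 N m) (value of joint feed_gate below -2e-05 m).
It fails at once if one of the loose things beside the box is disturbed (moved over 15 mm) (distance of any of thermometer, airstone, food_jar, tweezer, food_cup, filter_cap from where it was at the start of the episode above 0.015 m).
It also fails if it takes over 72 s, if anything falls off the work surface, if the arm or the gripper's body presses on something with over 40 N, if the wrist force passes 120 N, or if a joint passes its speed limit or range.

## Robot

A 6-joint arm with a two-finger parallel gripper is mounted at the origin on the work surface. World frame = base frame: x ahead of the robot, y to its left, z up, the work surface at z = 0. Lengths are in mm, angles in rad, forces in N, time in s.
With the tool pointing down it reaches from about 350 to 975 mm from the base axis. Payload 7.1 kg.
Tool frame: the origin (TCP) lies on the mounting face of the last link; the fingertips stand 182 mm ahead of it and the grasp point (between the pads) lies 163 mm ahead of it (ctrl.finger_overhang is the distance from the TCP to the fingertips, in mm); z points along the fingers, y is the direction in which the jaws open and shut (so a half turn about z gives the same grasp; the last joint's range is limited). The gripper opens to 88 mm and grips with 3 to 60 N. Pads are 20 mm wide; open, the fingers measure 115 mm over their backs; the gripper's body (75 mm by 178 mm) begins 61 mm behind the grasp point.
Start: joints at [1.285, 0.423, 1.63, -0, 1.089, -0.019], TCP at [164.748, 602.88, 404.675] pointing down, gripper open.
Joint ranges: [-3, 3], [-0.9, 2.11], [0.09, 2.58], [-1.31, 4.45], [0.11, 2.69], [-2.54, 2.54]. Speed limits (rad/s): [2.39, 2.39, 3.01, 3.14, 3.14, 3.14].

## Interface

Orientations are given as a rotation vector (axis times angle).
In Python, from workcell import ctrl, viewer, recognise gives the robot as it stands.
- The arm moves only by the shell command python3 -m handwheel 'ROWS'. ROWS is JSON, a list of rows, each an object of numbers: "gripper": the closure, from 0 (fully open) to 1 (shut); "tx", "ty", "tz": the shift along the tool's x, y, z in m; "rx", "ry", "rz": the turn, a rotation vector about the tool's x, y, z in degrees. In form: [{"gripper": .., "tx": .., "ty": .., "tz": .., "rx": .., "ry": .., "rz": ..}, ...]. A call has 1 to 8 rows; each row shifts and turns the commanded pose from where the row before left it, along the tool's axes as they then stand; what a row does not reach is not made up. A row lasts 1/8 s, in which the tool goes at most 62.5 mm and 10.7 degrees, less where a joint would pass 70% of its speed; a pose out of reach is approached as far as the arm can. A call with a gripper value outside its range is refused whole. The fingers move at their own pace and stop on an object; the grip force is fixed at half the most. Time passes only in rows, so rows that do not move let the fingers close. It gives the time, the measured TCP pose, the force and the opening at its end, in the units of the state.
- ctrl.get_obs(): the state, without advancing time (a new reading comes with each control period).
- viewer.get_image(name): name is "scene" or "top" or "wrist"; returns a dict with "image" (480x640x3 uint8, red, green, blue), "range_z" (480x640 float32, mm along the optical axis (not along the pixel's ray), 0 where there is no reading), "vfov" (degrees; the focal length in pixels is half the picture's height over the tangent of half this angle, whatever the lens; pixels are square), "cx", "cy" (the principal point, pixels), "extrinsics" (4x4, takes a point from world to camera coordinates); the wrist camera has in their place "T_tool_cam" (4x4, takes a point from camera to tool coordinates, whose origin is the TCP and whose axes are the flange's). Camera axes: x right, y up, looking along -z (the intrinsics and any distortion apply to the point x, -y, -z); pixel columns grow to the right and rows downward; lengths in mm; the calibration is good to about 2 mm. A picture is of the moment at which its call begins: read the wrist's pose just before it.
- ctrl.close_job(): hands the job in, once; it reports no verdict.
Trained networks look in a picture, given as the dict that the camera call returned (one of the last four; its "shot" number tells which), for a name from the list of things; names that differ only in an ending like _2 or _b are one class to them, and where a whole thing is asked for, a point or a joint stands for the part that bears it (a point fixed in the world has none). Each returns a list of dicts, best first, with "p" (0 to 1); they miss things now and then, are a little off and sometimes report something else, mostly with a low value. They report only what shows in the picture. A call takes as long as a camera call.
- recognise(picture, name): "xy" ([column, row] as shares, 0 to 1, of the picture: columns of its width, rows of its height, amid what is visible of it).
The state is a dict: "t": time; "qpos": joint angles; "qvel": joint speeds; "joint_torque": joint torques, N m; "ee_pos": TCP position; "orientation": TCP orientation; "ft_force": force on the tool from outside, world axes, zero at the start; "moment": the same for the moment, N m; "width": finger opening in mm.
Only numpy, scipy, OpenCV 4.12 (cv2) and the standard library are available. Lean on these libraries where they do the work, as an engineer would, in place of code of your own. Each camera call takes 0.05 s, during which the arm holds its last target.

## Working session

There is one attempt and no reset: what is moved stays moved. The work goes in short steps, Python scripts to look and compute and a shell command to move; the robot and the scene stay as the last step left them, time stands still between calls to the robot, and variables do not carry over. Pictures are saved under pics/ and viewed, and the job is handed in when it is done.

```bash
ls; mkdir -p pics
cat > h.py <<'E'
from workcell import ctrl, viewer, recognise
import numpy as np, cv2
from scipy.spatial.transform import Rotation as R
def pix2world(d,u,v,z=None,o=None):
    im=d["image"];H,W=im.shape[:2];f=H/2/np.tan(np.radians(d["vfov"])/2)
    r=np.array([(u-d["cx"])/f,-(v-d["cy"])/f,-1.0])
    rz=d["range_z"]; vi,ui=int(round(v)),int(round(u))
    p=np.median(rz[max(0,vi-2):vi+3,max(0,ui-2):ui+3]); pc=r*p
    if "extrinsics" in d: T=np.linalg.inv(d["extrinsics"])
    else:
        A=np.eye(4);A[:3,:3]=R.from_rotvec(o["orientation"]).as_matrix();A[:3,3]=o["ee_pos"];T=A@d["T_tool_cam"]
    w=T[:3,:3]@pc+T[:3,3]
    c=T[:3,3];dr=T[:3,:3]@r
    wz=None if z is None else c+dr*(z-c[2])/dr[2]
    return w,wz
E
python3 - <<'E'
from h import *
o=ctrl.get_obs();print(o)
for n in ["top","scene","wrist"]:
    o=ctrl.get_obs();d=viewer.get_image(n);cv2.imwrite(f"pics/{n}0.png",d["image"][:,:,::-1])
    print(n,d["vfov"],d["cx"],d["cy"],[k for k in d], {k:np.shape(d[k]) for k in d if k not in("image",)} if n=="top" else "")
    for k in ["timer","knob_top","store_top","thermometer","airstone","food_jar","tweezer","food_cup","filter_cap"]:
        for q in recognise(d,k)[:1]:
            u,v=q["xy"][0]*640,q["xy"][1]*480
            print(k,round(q["p"],2),round(u),round(v),pix2world(d,u,v,o=o)[0].round(1))
E
```

```text
pics
{'t': 0.0, 'qpos': array([ 1.28502278e+00,  4.23856960e-01,  1.63065973e+00, -9.26094598e-06,
        1.08858841e+00, -1.90086913e-02]), 'qvel': array([ 0.0006298 ,  0.00181658, -0.00162408,  0.00090875,  0.00061042,
        0.00035162]), 'joint_torque': array([-3.31915480e-04, -5.44635773e+01, -2.73663729e+01,  6.43527391e-02,
        2.28189176e-02, -1.36127878e-04]), 'ee_pos': array([164.66457318, 602.64470681, 403.90331263]), 'orientation': array([-4.17755601e-01, -3.11346873e+00,  2.34999954e-03]), 'ft_force': array([ 0.53951177, -0.13904207,  0.46281078]), 'moment': array([-0.00153611, -0.02380138,  0.0373744 ]), 'width': 87.71416961358324}
top 43.40933279177479 313.4422344696488 236.36604101423282 ['image', 'range_z', 'vfov', 'cx', 'cy', 'extrinsics', 'shot'] {'range_z': (480, 640), 'vfov': (), 'cx': (), 'cy': (), 'extrinsics': (4, 4), 'shot': ()}
timer 0.74 298 230 [557.6  33.   51.2]
knob_top 0.86 297 234 [547.8  36.6  53. ]
thermometer 0.66 305 283 [444.8  16.7   3. ]
food_jar 0.87 474 239 [ 533.  -352.5   70. ]
tweezer 0.65 321 180 [686.8 -20.2   2.1]
food_cup 0.98 138 306 [393.9 391.9   4.6]
filter_cap 0.78 135 194 [648.3 407.6  22. ]
scene 56.31412021504771 316.975776394039 243.56571476982685 ['image', 'range_z', 'vfov', 'cx', 'cy', 'extrinsics', 'shot'] 
timer 0.71 323 269 [571.2  44.   50.4]
knob_top 0.89 322 267 [567.3  39.5  51.3]
store_top 0.5 344 261 [541.2  81.8  71.5]
thermometer 0.71 331 237 [459.8  11.7   4.3]
airstone 0.69 328 308 [642.6  92.6  27.5]
food_jar 0.6 178 198 [ 564.1 -357.    73.2]
tweezer 0.89 273 307 [687.7 -26.5   2.6]
food_cup 0.57 483 273 [386.4 383.1   4. ]
filter_cap 0.83 460 385 [671.  411.2  15.2]
wrist 58.55437880244063 322.7555741432899 246.05744498834156 ['image', 'range_z', 'vfov', 'cx', 'cy', 'T_tool_cam', 'shot'] 
food_cup 0.61 178 461 [368.7 395.5  31.3]
```

View pics/top0.png

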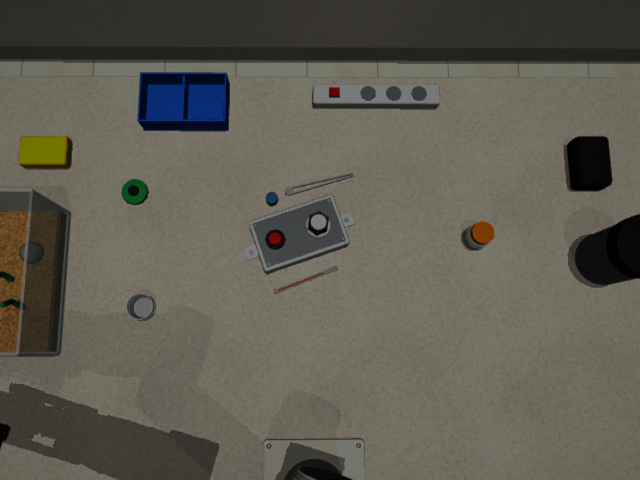

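View pics/scene0.png

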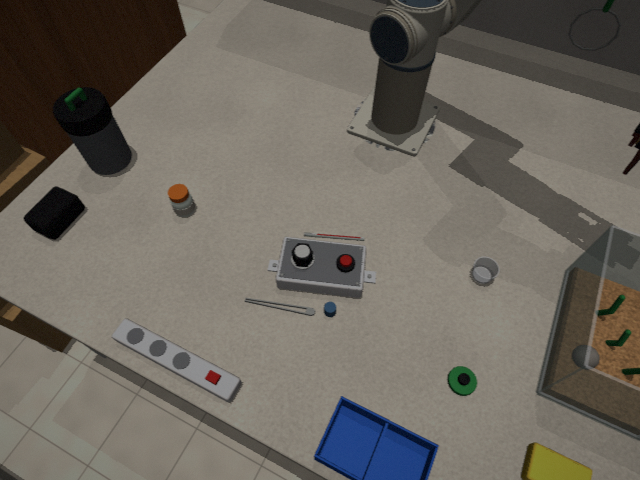

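The top view shows the timer box at (298,233), tilted about 17°. The knob, with its light top, is at (318,223) and the red button is at (275,239). The thermometer lies below the box, with the tweezer and airstone above it.

Run:
```python
from h import *
for n in ["top","scene"]:
    d=viewer.get_image(n)
    im=d["image"].astype(int)
    red=(im[:,:,0]>110)&(im[:,:,1]<50)&(im[:,:,2]<50)
    c=(275,239) if n=="top" else (345,262)
    k=(318,223) if n=="top" else (302,255)
    v,u=np.nonzero(red);m=(abs(u-c[0])<15)&(abs(v-c[1])<15)
    print(n,"red",u[m].mean(),v[m].mean(),m.sum(),[x.round(1) for x in pix2world(d,u[m].mean(),v[m].mean(),72)])
    # white top by depth
    H,W=im.shape[:2];
    hs=[]
    for vv in range(k[1]-18,k[1]+19):
        for uu in range(k[0]-18,k[0]+19):
            f=240/np.tan(np.radians(d["vfov"])/2)
            p=d["range_z"][vv,uu];T=np.linalg.inv(d["extrinsics"])
            w=T[:3,:3]@(np.array([(uu-d["cx"])/f,-(vv-d["cy"])/f,-1])*p)+T[:3,3]
            if 80<w[2]<100:hs.append(w)
    hs=np.array(hs);print("knob",len(hs),hs.mean(0).round(1),hs.min(0).round(1),hs.max(0).round(1))
    c=cv2.resize(d["image"][k[1]-50:k[1]+50,k[0]-80:k[0]+60],None,fx=5,fy=5)
    cv2.imwrite(f"pics/{n}c.png",c[:,:,::-1])
```

```text
top red 274.25 240.875 16 [array([529.2,  84.7,  73.3]), array([529.5,  84.7,  72. ])]
knob 334 [567.6 -10.4  89.5] [544.9 -31.9  80.3] [590.   11.4  96.2]
scene red 345.5138888888889 259.625 72 [array([537.7,  84.3,  73.3]), array([537. ,  84.1,  72. ])]
knob 293 [571.1 -10.4  87.8] [547.6 -33.3  80. ] [593.2  11.   92.7]
```

View pics/topc.png

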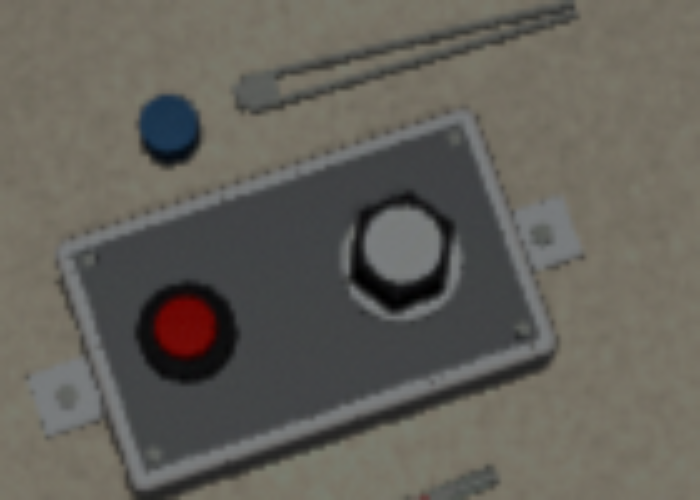

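```bash
python3 -m handwheel '[{"tx":-0.0394,"ty":-0.0346},{"tx":-0.0394,"ty":-0.0346},{"tx":-0.0394,"ty":-0.0346},{"tx":-0.0394,"ty":-0.0346},{"tx":-0.0394,"ty":-0.0346},{"tx":-0.0394,"ty":-0.0346},{"tx":-0.0394,"ty":-0.0346},{"tx":-0.0394,"ty":-0.0346}]'
python3 -m handwheel '[{"tx":-0.0394,"ty":-0.0346},{"tx":-0.0394,"ty":-0.0346},{"tx":-0.0394,"ty":-0.0346},{"tx":-0.0394,"ty":-0.0346},{"tx":-0.0394,"ty":-0.0346},{"tx":-0.0394,"ty":-0.0346},{"rz":10.5},{"rz":10.5}]'
python3 -m handwheel '[{"rz":10.5},{"rz":10.5},{"rz":10.5},{"rz":10.5},{"rz":10.5},{"rz":10.5},{"rz":10.5},{"rz":10.5}]'
python3 -m handwheel '[{"rz":10.5},{"rz":10.5},{"rz":10.5},{"rz":10.5},{"rz":10.5},{"rz":7},{},{}]'
cat > w.py <<'E'
from h import *
import sys
o=ctrl.get_obs();d=viewer.get_image("wrist");cv2.imwrite(f"pics/{sys.argv[1]}.png",d["image"][:,:,::-1])
print(o["ee_pos"],o["qpos"],o["t"]);print(d["T_tool_cam"].round(3))
M=R.from_rotvec(o["orientation"]).as_matrix();print("yang",np.degrees(np.arctan2(M[1,1],M[0,1])),"z",M[:,2].round(4))
for k in ["knob_top","store_top"]:
    for q in recognise(d,k)[:1]:
        u,v=q["xy"][0]*640,q["xy"][1]*480
        print(k,round(q["p"],2),round(u),round(v),pix2world(d,u,v,o=o)[0].round(1))
im=d["image"]
A=np.eye(4);A[:3,:3]=M;A[:3,3]=o["ee_pos"];T=A@d["T_tool_cam"]
f=240/np.tan(np.radians(d["vfov"])/2);vv,uu=np.mgrid[:480,:640]
P=np.stack([(uu-d["cx"])/f,-(vv-d["cy"])/f,-np.ones_like(uu)],-1)*d["range_z"][...,None]
Wd=P@T[:3,:3].T+T[:3,3]
np.savez("last.npz",W=Wd,im=im)
m=(Wd[...,2]>82)&(Wd[...,2]<95)&(np.hypot(Wd[...,0]-569,Wd[...,1]+10)<40)
if m.sum()>50:
    p=Wd[m];n=cv2.minEnclosingCircle(p[:,:2].astype(np.float32))
    print("knob",m.sum(),p.mean(0).round(1),"z",np.median(p[:,2]).round(1),"circ",n)
    c=p.mean(0);a=np.arctan2(p[:,1]-c[1],p[:,0]-c[0]);
    h=cv2.convexHull(p[:,:2].astype(np.float32))[:,0]
    # support widths
    W=[np.ptp(p[:,0]*np.cos(t)+p[:,1]*np.sin(t)) for t in np.radians(np.arange(0,180,5))]
    print("width by angle",dict(zip(range(0,180,5),np.round(W,1))))
    best=min(range(0,60),key=lambda t:sum(np.ptp(p[:,0]*np.cos(np.radians(t+k))+p[:,1]*np.sin(np.radians(t+k))) for k in(0,60,120)));print("flat normal mod60",best)
r=(im[...,0]>110)&(im[...,1]<60)&(im[...,2]<60)&(Wd[...,2]>60)&(Wd[...,2]<85)
if r.sum()>50: print("red",r.sum(),Wd[r].mean(0).round(1), "mid bbox",((Wd[r].max(0)+Wd[r].min(0))/2).round(1))
E
python3 w.py w1
```

```text
[164.7616984  602.89156326 404.68875116] [ 1.28498732e+00  4.23093562e-01  1.62987544e+00 -2.20151209e-05
  1.08856170e+00 -1.90125379e-02] 1.6
[[ 1.0000e-03  9.5900e-01  2.8300e-01  7.7897e+01]
 [ 1.0000e+00 -1.0000e-03  0.0000e+00 -7.6200e-01]
 [ 1.0000e-03  2.8300e-01 -9.5900e-01  2.1610e+01]
 [ 0.0000e+00  0.0000e+00  0.0000e+00  1.0000e+00]]
yang 74.7142735401875 z [ 0.e+00  1.e-04 -1.e+00]$[0]: bad value
$[0]: bad value
$[0]: bad value
$[0]: bad value
```

View pics/w1.png

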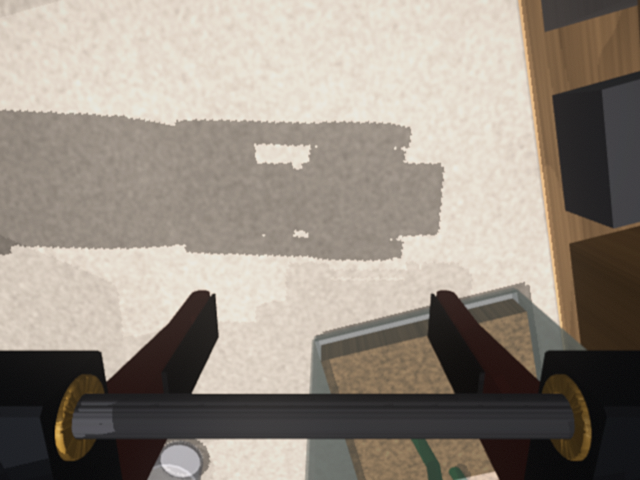

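The moves were refused, so the wrist picture shows only the fingers over bare counter and the tank. Each row needs all seven keys.

```bash
sed -i 's/for k in \["knob_top","store_top"\]/for k in []/' w.py
python3 -m handwheel '[{"gripper":0,"tx":-0.0394,"ty":-0.0346,"tz":0,"rx":0,"ry":0,"rz":0},{"gripper":0,"tx":-0.0394,"ty":-0.0346,"tz":0,"rx":0,"ry":0,"rz":0},{"gripper":0,"tx":-0.0394,"ty":-0.0346,"tz":0,"rx":0,"ry":0,"rz":0},{"gripper":0,"tx":-0.0394,"ty":-0.0346,"tz":0,"rx":0,"ry":0,"rz":0},{"gripper":0,"tx":-0.0394,"ty":-0.0346,"tz":0,"rx":0,"ry":0,"rz":0},{"gripper":0,"tx":-0.0394,"ty":-0.0346,"tz":0,"rx":0,"ry":0,"rz":0},{"gripper":0,"tx":-0.0394,"ty":-0.0346,"tz":0,"rx":0,"ry":0,"rz":0}]'
```

```text
t: 2.62
ee_pos: [367.7, 295.1, 405.0]
orientation: [0.417, 3.113, 0.001]
ft_force: [0.5, 0.2, -0.9]
width: 87.6
```

```bash
python3 -m handwheel '[{"gripper":0,"tx":-0.0394,"ty":-0.0346,"tz":0,"rx":0,"ry":0,"rz":0},{"gripper":0,"tx":-0.0394,"ty":-0.0346,"tz":0,"rx":0,"ry":0,"rz":0},{"gripper":0,"tx":-0.0394,"ty":-0.0346,"tz":0,"rx":0,"ry":0,"rz":0},{"gripper":0,"tx":-0.0394,"ty":-0.0346,"tz":0,"rx":0,"ry":0,"rz":0},{"gripper":0,"tx":-0.0394,"ty":-0.0346,"tz":0,"rx":0,"ry":0,"rz":0},{"gripper":0,"tx":-0.0394,"ty":-0.0346,"tz":0,"rx":0,"ry":0,"rz":0},{"gripper":0,"tx":-0.0394,"ty":-0.0346,"tz":0,"rx":0,"ry":0,"rz":0}]'
python3 -m handwheel '[{"gripper":0,"tx":0,"ty":0,"tz":0,"rx":0,"ry":0,"rz":10.5},{"gripper":0,"tx":0,"ty":0,"tz":0,"rx":0,"ry":0,"rz":10.5},{"gripper":0,"tx":0,"ty":0,"tz":0,"rx":0,"ry":0,"rz":10.5},{"gripper":0,"tx":0,"ty":0,"tz":0,"rx":0,"ry":0,"rz":10.5},{"gripper":0,"tx":0,"ty":0,"tz":0,"rx":0,"ry":0,"rz":10.5},{"gripper":0,"tx":0,"ty":0,"tz":0,"rx":0,"ry":0,"rz":10.5},{"gripper":0,"tx":0,"ty":0,"tz":0,"rx":0,"ry":0,"rz":10.5},{"gripper":0,"tx":0,"ty":0,"tz":0,"rx":0,"ry":0,"rz":10.5}]'
python3 -m handwheel '[{"gripper":0,"tx":0,"ty":0,"tz":0,"rx":0,"ry":0,"rz":10.5},{"gripper":0,"tx":0,"ty":0,"tz":0,"rx":0,"ry":0,"rz":10.5},{"gripper":0,"tx":0,"ty":0,"tz":0,"rx":0,"ry":0,"rz":10.5},{"gripper":0,"tx":0,"ty":0,"tz":0,"rx":0,"ry":0,"rz":10.5},{"gripper":0,"tx":0,"ty":0,"tz":0,"rx":0,"ry":0,"rz":10.5},{"gripper":0,"tx":0,"ty":0,"tz":0,"rx":0,"ry":0,"rz":10.5},{"gripper":0,"tx":0,"ty":0,"tz":0,"rx":0,"ry":0,"rz":10.5},{"gripper":0,"tx":0,"ty":0,"tz":0,"rx":0,"ry":0,"rz":7.5}]'
python3 w.py w2
```

```text
t: 3.5
ee_pos: [569.9, -11.5, 404.9]
orientation: [0.418, 3.113, 0.0]
ft_force: [1.2, 0.6, -1.1]
width: 87.6
t: 4.5
ee_pos: [569.1, -9.8, 404.7]
orientation: [2.4, 2.027, 0.0]
ft_force: [-0.4, -0.4, -0.1]
width: 87.9
t: 5.5
ee_pos: [569.1, -9.8, 404.7]
orientation: [3.142, -0.016, 0.0]
ft_force: [0.2, 0.3, 0.3]
width: 87.8
[569.12706385  -9.81950498 404.73476494] [-3.81555580e-02  3.41719613e-01  1.75529042e+00 -2.05308704e-05
  1.04447839e+00  1.54256446e+00] 5.5
[[ 1.0000e-03  9.5900e-01  2.8300e-01  7.7282e+01]
 [ 1.0000e+00 -1.0000e-03 -1.0000e-03  6.8300e-01]
 [-1.0000e-03  2.8300e-01 -9.5900e-01  2.1610e+01]
 [ 0.0000e+00  0.0000e+00  0.0000e+00  1.0000e+00]]
yang -90.56799502521473 z [ 1.e-04 -0.e+00 -1.e+00]
knob 2936 [569.5 -11.4  87. ] z 87.0 circ ((568.7103271484375, -11.299803733825684), 24.24898338317871)
width by angle {0: np.float64(48.0), 5: np.float64(47.2), 10: np.float64(46.1), 15: np.float64(44.6), 20: np.float64(42.8), 25: np.float64(43.2), 30: np.float64(44.8), 35: np.float64(46.1), 40: np.float64(47.1), 45: np.float64(47.7), 50: np.float64(47.9), 55: np.float64(47.8), 60: np.float64(47.4), 65: np.float64(46.7), 70: np.float64(45.6), 75: np.float64(44.1), 80: np.float64(42.6), 85: np.float64(42.9), 90: np.float64(44.5), 95: np.float64(45.9), 100: np.float64(47.0), 105: np.float64(47.7), 110: np.float64(48.0), 115: np.float64(48.0), 120: np.float64(47.6), 125: np.float64(46.9), 130: np.float64(45.8), 135: np.float64(44.4), 140: np.float64(42.7), 145: np.float64(43.3), 150: np.float64(45.0), 155: np.float64(46.4), 160: np.float64(47.5), 165: np.float64(48.2), 170: np.float64(48.5), 175: np.float64(48.4)}
flat normal mod60 22
red 763 [537.7  83.7  70.2] mid bbox [536.9  85.3  66.3]
```

View pics/w2.png

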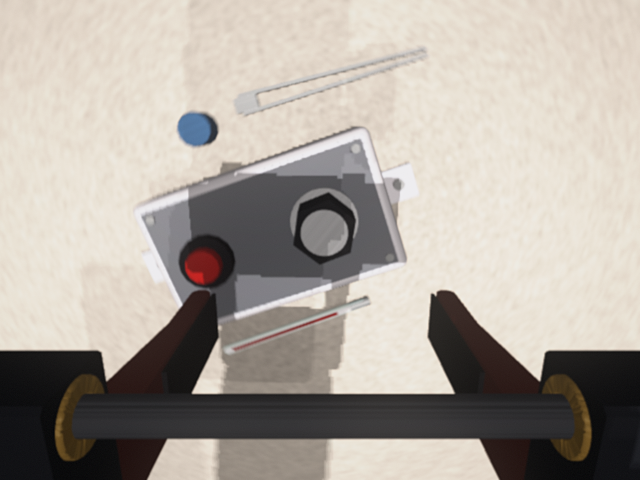

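The wrist view shows the knob at (324,230) with its corners nearly along the column axis, and the button at (204,262). All heights and the 100 mm spacing agree. A flat normal lies at 82°, so I turn +7.5° and go down.

```bash
python3 -m handwheel '[{"gripper":0,"tx":0,"ty":0.0012,"tz":0.055,"rx":0,"ry":0,"rz":7.5},{"gripper":0,"tx":0,"ty":0,"tz":0.055,"rx":0,"ry":0,"rz":0},{"gripper":0,"tx":0,"ty":0,"tz":0.04,"rx":0,"ry":0,"rz":0},{"gripper":0,"tx":0,"ty":0,"tz":0.0145,"rx":0,"ry":0,"rz":0},{"gripper":0,"tx":0,"ty":0,"tz":0,"rx":0,"ry":0,"rz":0}]'
cat > s.py <<'E'
from h import *
o=ctrl.get_obs();M=R.from_rotvec(o["orientation"]).as_matrix()
print("t",o["t"],"pos",o["ee_pos"].round(1),"yang",np.degrees(np.arctan2(M[1,1],M[0,1])).round(2),"J6",np.degrees(o["qpos"][5]).round(1),"F",o["ft_force"].round(1),"M",o["moment"].round(3),"tau6",o["joint_torque"][5].round(3),"w",round(o["width"],2))
E
python3 s.py
python3 -m handwheel '[{"gripper":1,"tx":0,"ty":0,"tz":0,"rx":0,"ry":0,"rz":0},{"gripper":1,"tx":0,"ty":0,"tz":0,"rx":0,"ry":0,"rz":0},{"gripper":1,"tx":0,"ty":0,"tz":0,"rx":0,"ry":0,"rz":0},{"gripper":1,"tx":0,"ty":0,"tz":0,"rx":0,"ry":0,"rz":0},{"gripper":1,"tx":0,"ty":0,"tz":0,"rx":0,"ry":0,"rz":0},{"gripper":1,"tx":0,"ty":0,"tz":0,"rx":0,"ry":0,"rz":0}]';python3 s.py
```

```text
t: 6.18
ee_pos: [569.2, -11.0, 239.9]
orientation: [3.134, -0.212, -0.002]
ft_force: [0.2, -0.3, 0.7]
width: 88.0
t 6.175 pos [569.2 -11.  239.9] yang -97.74 J6 95.4 F [ 0.2 -0.3  0.7] M [-0.003  0.177 -0.037] tau6 -0.015 w 87.98
t: 6.92
ee_pos: [569.2, -10.8, 240.4]
orientation: [-3.134, 0.213, -0.0]
ft_force: [-0.3, 2.9, 3.8]
width: 42.1
t 6.925 pos [569.2 -10.8 240.4] yang -97.79 J6 95.5 F [-0.3  2.9  3.8] M [0.429 0.298 0.015] tau6 -0.031 w 42.06
```

```bash
for i in 1; do
python3 -m handwheel '[{"gripper":1,"tx":0,"ty":0,"tz":0,"rx":0,"ry":0,"rz":-2},{"gripper":1,"tx":0,"ty":0,"tz":0,"rx":0,"ry":0,"rz":-2}]' >/dev/null;python3 s.py
python3 -m handwheel '[{"gripper":1,"tx":0,"ty":0,"tz":0,"rx":0,"ry":0,"rz":-2},{"gripper":1,"tx":0,"ty":0,"tz":0,"rx":0,"ry":0,"rz":-2}]'>/dev/null;python3 s.py
python3 -m handwheel '[{"gripper":1,"tx":0,"ty":0,"tz":0,"rx":0,"ry":0,"rz":-2},{"gripper":1,"tx":0,"ty":0,"tz":0,"rx":0,"ry":0,"rz":-2}]'>/dev/null;python3 s.py
python3 -m handwheel '[{"gripper":1,"tx":0,"ty":0,"tz":0,"rx":0,"ry":0,"rz":-2},{"gripper":1,"tx":0,"ty":0,"tz":0,"rx":0,"ry":0,"rz":-2}]'>/dev/null;python3 s.py
python3 -m handwheel '[{"gripper":1,"tx":0,"ty":0,"tz":0,"rx":0,"ry":0,"rz":-2},{"gripper":1,"tx":0,"ty":0,"tz":0,"rx":0,"ry":0,"rz":-2}]'>/dev/null;python3 s.py
done
```

```text
t 7.175 pos [569.2 -10.8 240.4] yang -93.67 J6 91.4 F [-0.3  3.1  5.1] M [ 0.433  0.273 -0.326] tau6 0.058 w 42.15
t 7.425 pos [569.2 -10.8 240.4] yang -89.61 J6 87.3 F [-1.3  3.7  5.9] M [0.734 0.328 0.092] tau6 0.491 w 42.22
t 7.675 pos [569.2 -10.8 240.4] yang -85.65 J6 83.3 F [-0.8  3.5  5.2] M [ 0.471  0.206 -0.283] tau6 0.101 w 42.05
t 7.925 pos [569.2 -10.9 240.4] yang -81.7 J6 79.4 F [-1.   4.2  5.6] M [ 0.192  0.226 -0.682] tau6 -0.247 w 41.96
t 8.175 pos [569.2 -10.8 240.4] yang -77.63 J6 75.3 F [-1.8  4.8  8.3] M [ 0.925  0.484 -0.012] tau6 0.38 w 41.9
```

```bash
cat s.py | sed 's/print.*/print("t",round(o["t"],2),"yang",np.degrees(np.arctan2(M[1,1],M[0,1])).round(2),"F",o["ft_force"].round(1),"Mz",o["moment"][2].round(3),"tau6",o["joint_torque"][5].round(3),"w",round(o["width"],2))/' > q.py
python3 -m handwheel '[{"gripper":1,"tx":0,"ty":0,"tz":0,"rx":0,"ry":0,"rz":0},{"gripper":1,"tx":0,"ty":0,"tz":0,"rx":0,"ry":0,"rz":0}]'>/dev/null;python3 q.py
python3 -m handwheel '[{"gripper":1,"tx":0,"ty":0,"tz":0,"rx":0,"ry":0,"rz":-2},{"gripper":1,"tx":0,"ty":0,"tz":0,"rx":0,"ry":0,"rz":0}]'>/dev/null;python3 q.py
python3 -m handwheel '[{"gripper":1,"tx":0,"ty":0,"tz":0,"rx":0,"ry":0,"rz":-2},{"gripper":1,"tx":0,"ty":0,"tz":0,"rx":0,"ry":0,"rz":0}]'>/dev/null;python3 q.py
python3 -m handwheel '[{"gripper":1,"tx":0,"ty":0,"tz":0,"rx":0,"ry":0,"rz":-2},{"gripper":1,"tx":0,"ty":0,"tz":0,"rx":0,"ry":0,"rz":0}]'>/dev/null;python3 q.py
```

```text
t 8.43 yang -77.69 F [-1.   4.6  5.8] Mz 0.03 tau6 -0.006 w 41.87
t 8.68 yang -75.65 F [-1.2  4.9  5.9] Mz 0.428 tau6 0.302 w 41.8
t 8.93 yang -73.66 F [-0.8  4.6  6.4] Mz 0.218 tau6 0.12 w 41.92
t 9.18 yang -71.69 F [-0.8  4.5  6.6] Mz 0.101 tau6 -0.065 w 42.03
```

```bash
python3 -m handwheel '[{"gripper":1,"tx":0,"ty":0,"tz":0,"rx":0,"ry":0,"rz":-2},{"gripper":1,"tx":0,"ty":0,"tz":0,"rx":0,"ry":0,"rz":0}]'>/dev/null;python3 q.py
python3 -m handwheel '[{"gripper":1,"tx":0,"ty":0,"tz":0,"rx":0,"ry":0,"rz":-2},{"gripper":1,"tx":0,"ty":0,"tz":0,"rx":0,"ry":0,"rz":0}]'>/dev/null;python3 q.py
python3 -m handwheel '[{"gripper":1,"tx":0,"ty":0,"tz":0,"rx":0,"ry":0,"rz":-2},{"gripper":1,"tx":0,"ty":0,"tz":0,"rx":0,"ry":0,"rz":0}]'>/dev/null;python3 q.py
```

```text
t 9.43 yang -69.71 F [0.5 3.9 6.2] Mz -0.146 tau6 -0.269 w 41.71
t 9.68 yang -67.75 F [-1.8  3.2  5.6] Mz -0.334 tau6 -0.473 w 41.94
t 9.93 yang -65.7 F [-0.2  4.1  5.7] Mz 0.067 tau6 -0.08 w 41.91
```

```bash
python3 -m handwheel '[{"gripper":1,"tx":0,"ty":0,"tz":0,"rx":0,"ry":0,"rz":-2},{"gripper":1,"tx":0,"ty":0,"tz":0,"rx":0,"ry":0,"rz":0}]'>/dev/null;python3 q.py
python3 -m handwheel '[{"gripper":1,"tx":0,"ty":0,"tz":0,"rx":0,"ry":0,"rz":-2},{"gripper":1,"tx":0,"ty":0,"tz":0,"rx":0,"ry":0,"rz":0}]'>/dev/null;python3 q.py
python3 -m handwheel '[{"gripper":1,"tx":0,"ty":0,"tz":0,"rx":0,"ry":0,"rz":-2},{"gripper":1,"tx":0,"ty":0,"tz":0,"rx":0,"ry":0,"rz":0}]'>/dev/null;python3 q.py
python3 -m handwheel '[{"gripper":1,"tx":0,"ty":0,"tz":0,"rx":0,"ry":0,"rz":-2},{"gripper":1,"tx":0,"ty":0,"tz":0,"rx":0,"ry":0,"rz":0}]'>/dev/null;python3 q.py
```

```text
t 10.18 yang -63.65 F [-1.6  6.1  7. ] Mz 0.041 tau6 -0.158 w 41.92
t 10.43 yang -61.66 F [-0.1  4.1  6.6] Mz 0.182 tau6 0.007 w 42.04
t 10.68 yang -59.66 F [-0.7  5.8  6.6] Mz 0.212 tau6 0.044 w 41.95
t 10.93 yang -57.67 F [-0.2  4.2  5.3] Mz 0.111 tau6 0.003 w 42.09
```

```bash
python3 -m handwheel '[{"gripper":1,"tx":0,"ty":0,"tz":0,"rx":0,"ry":0,"rz":-2},{"gripper":1,"tx":0,"ty":0,"tz":0,"rx":0,"ry":0,"rz":0}]'>/dev/null;python3 q.py
python3 -m handwheel '[{"gripper":1,"tx":0,"ty":0,"tz":0,"rx":0,"ry":0,"rz":-2},{"gripper":1,"tx":0,"ty":0,"tz":0,"rx":0,"ry":0,"rz":0}]'>/dev/null;python3 q.py
python3 -m handwheel '[{"gripper":1,"tx":0,"ty":0,"tz":0,"rx":0,"ry":0,"rz":-2},{"gripper":1,"tx":0,"ty":0,"tz":0,"rx":0,"ry":0,"rz":0}]'>/dev/null;python3 q.py
python3 -m handwheel '[{"gripper":1,"tx":0,"ty":0,"tz":0,"rx":0,"ry":0,"rz":-1},{"gripper":1,"tx":0,"ty":0,"tz":0,"rx":0,"ry":0,"rz":0}]'>/dev/null;python3 q.py
```

```text
t 11.18 yang -55.69 F [-0.1  4.2  5.8] Mz -0.143 tau6 -0.203 w 41.66
t 11.43 yang -53.71 F [0.3 4.5 5.4] Mz -0.236 tau6 -0.315 w 41.81
t 11.68 yang -51.7 F [-1.2  7.7  4.1] Mz 0.063 tau6 -0.345 w 42.36
t 11.93 yang -50.71 F [0.2 4.  5.3] Mz -0.21 tau6 -0.265 w 41.99
```

```bash
python3 -m handwheel '[{"gripper":1,"tx":0,"ty":0,"tz":0,"rx":0,"ry":0,"rz":-1},{"gripper":1,"tx":0,"ty":0,"tz":0,"rx":0,"ry":0,"rz":0}]'>/dev/null;python3 q.py
python3 -m handwheel '[{"gripper":1,"tx":0,"ty":0,"tz":0,"rx":0,"ry":0,"rz":-2},{"gripper":1,"tx":0,"ty":0,"tz":0,"rx":0,"ry":0,"rz":0}]'>/dev/null;python3 q.py
python3 -m handwheel '[{"gripper":1,"tx":0,"ty":0,"tz":0,"rx":0,"ry":0,"rz":-2},{"gripper":1,"tx":0,"ty":0,"tz":0,"rx":0,"ry":0,"rz":0}]'>/dev/null;python3 q.py
python3 -m handwheel '[{"gripper":1,"tx":0,"ty":0,"tz":0,"rx":0,"ry":0,"rz":-2},{"gripper":1,"tx":0,"ty":0,"tz":0,"rx":0,"ry":0,"rz":0}]'>/dev/null;python3 q.py
```

```text
t 12.18 yang -49.68 F [-0.5  4.6  7.2] Mz 0.12 tau6 0.012 w 42.06
t 12.43 yang -47.63 F [-0.3  4.8  6.6] Mz 0.426 tau6 0.283 w 41.61
t 12.68 yang -45.63 F [-0.8  4.8  5.6] Mz 0.383 tau6 0.266 w 41.88
t 12.93 yang -43.65 F [-0.9  4.5  6.1] Mz 0.341 tau6 0.129 w 41.85
```

```bash
python3 -m handwheel '[{"gripper":1,"tx":0,"ty":0,"tz":0,"rx":0,"ry":0,"rz":-2},{"gripper":1,"tx":0,"ty":0,"tz":0,"rx":0,"ry":0,"rz":0}]'>/dev/null;python3 q.py
python3 -m handwheel '[{"gripper":1,"tx":0,"ty":0,"tz":0,"rx":0,"ry":0,"rz":-2},{"gripper":1,"tx":0,"ty":0,"tz":0,"rx":0,"ry":0,"rz":0}]'>/dev/null;python3 q.py
python3 -m handwheel '[{"gripper":1,"tx":0,"ty":0,"tz":0,"rx":0,"ry":0,"rz":-2},{"gripper":1,"tx":0,"ty":0,"tz":0,"rx":0,"ry":0,"rz":0}]'>/dev/null;python3 q.py
python3 -m handwheel '[{"gripper":1,"tx":0,"ty":0,"tz":0,"rx":0,"ry":0,"rz":-1},{"gripper":1,"tx":0,"ty":0,"tz":0,"rx":0,"ry":0,"rz":0}]'>/dev/null;python3 q.py
```

```text
t 13.18 yang -41.67 F [-1.2  4.4  6.2] Mz 0.055 tau6 -0.037 w 41.34
t 13.43 yang -39.69 F [-1.3  3.8  6.6] Mz -0.054 tau6 -0.195 w 42.13
t 13.68 yang -37.74 F [-0.3  4.5  6.5] Mz -0.311 tau6 -0.464 w 41.95
t 13.93 yang -36.78 F [-0.5  4.1  5.8] Mz -0.516 tau6 -0.597 w 41.68
```

```bash
python3 -m handwheel '[{"gripper":1,"tx":0,"ty":0,"tz":0,"rx":0,"ry":0,"rz":-1},{"gripper":1,"tx":0,"ty":0,"tz":0,"rx":0,"ry":0,"rz":0}]'>/dev/null;python3 q.py
python3 -m handwheel '[{"gripper":1,"tx":0,"ty":0,"tz":0,"rx":0,"ry":0,"rz":-1},{"gripper":1,"tx":0,"ty":0,"tz":0,"rx":0,"ry":0,"rz":0}]'>/dev/null;python3 q.py
```

```text
t 14.18 yang -35.81 F [0.1 3.2 7. ] Mz -0.667 tau6 -0.783 w 42.16
t 14.43 yang -34.84 F [-1.   3.9  6.3] Mz -0.902 tau6 -0.952 w 41.8
```

```bash
python3 -m handwheel '[{"gripper":1,"tx":0,"ty":0,"tz":0,"rx":0,"ry":0,"rz":0},{"gripper":1,"tx":0,"ty":0,"tz":0,"rx":0,"ry":0,"rz":0}]'>/dev/null;python3 q.py
python3 -m handwheel '[{"gripper":1,"tx":0,"ty":0,"tz":0,"rx":0,"ry":0,"rz":3},{"gripper":1,"tx":0,"ty":0,"tz":0,"rx":0,"ry":0,"rz":3},{"gripper":1,"tx":0,"ty":0,"tz":0,"rx":0,"ry":0,"rz":0}]'>/dev/null;python3 q.py
python3 -m handwheel '[{"gripper":1,"tx":0,"ty":0,"tz":0,"rx":0,"ry":0,"rz":2},{"gripper":1,"tx":0,"ty":0,"tz":0,"rx":0,"ry":0,"rz":0}]'>/dev/null;python3 q.py
python3 -m handwheel '[{"gripper":1,"tx":0,"ty":0,"tz":0,"rx":0,"ry":0,"rz":2},{"gripper":1,"tx":0,"ty":0,"tz":0,"rx":0,"ry":0,"rz":0}]'>/dev/null;python3 q.py
python3 -m handwheel '[{"gripper":1,"tx":0,"ty":0,"tz":0,"rx":0,"ry":0,"rz":2},{"gripper":1,"tx":0,"ty":0,"tz":0,"rx":0,"ry":0,"rz":0}]'>/dev/null;python3 q.py
python3 -m handwheel '[{"gripper":1,"tx":0,"ty":0,"tz":0,"rx":0,"ry":0,"rz":2},{"gripper":1,"tx":0,"ty":0,"tz":0,"rx":0,"ry":0,"rz":0}]'>/dev/null;python3 q.py
python3 -m handwheel '[{"gripper":1,"tx":0,"ty":0,"tz":0,"rx":0,"ry":0,"rz":2},{"gripper":1,"tx":0,"ty":0,"tz":0,"rx":0,"ry":0,"rz":0}]'>/dev/null;python3 q.py
python3 -m handwheel '[{"gripper":1,"tx":0,"ty":0,"tz":0,"rx":0,"ry":0,"rz":2},{"gripper":1,"tx":0,"ty":0,"tz":0,"rx":0,"ry":0,"rz":0}]'>/dev/null;python3 q.py
python3 -m handwheel '[{"gripper":1,"tx":0,"ty":0,"tz":0,"rx":0,"ry":0,"rz":2},{"gripper":1,"tx":0,"ty":0,"tz":0,"rx":0,"ry":0,"rz":0}]'>/dev/null;python3 q.py
python3 -m handwheel '[{"gripper":1,"tx":0,"ty":0,"tz":0,"rx":0,"ry":0,"rz":2},{"gripper":1,"tx":0,"ty":0,"tz":0,"rx":0,"ry":0,"rz":0}]'>/dev/null;python3 q.py
```

```text
t 14.68 yang -34.84 F [-1.   2.1  6.4] Mz -0.877 tau6 -0.885 w 41.62
t 15.05 yang -40.73 F [-0.6  4.3  6.6] Mz -0.013 tau6 0.165 w 41.36
t 15.3 yang -42.7 F [-1.3  3.8  5.9] Mz 0.092 tau6 0.27 w 41.72
t 15.55 yang -44.67 F [-0.9  4.1  6.6] Mz 0.307 tau6 0.434 w 41.59
t 15.8 yang -46.66 F [-1.   4.4  6.7] Mz 0.468 tau6 0.564 w 41.93
t 16.05 yang -48.64 F [-0.5  4.5  6.8] Mz 0.555 tau6 0.632 w 41.63
t 16.3 yang -50.73 F [-1.3  3.3  6.3] Mz -0.235 tau6 0.025 w 41.74
t 16.55 yang -52.8 F [-0.4  3.7  5.7] Mz -0.541 tau6 -0.433 w 42.02
t 16.8 yang -54.78 F [-1.3  4.   5.6] Mz -0.364 tau6 -0.251 w 42.0
t 17.05 yang -56.75 F [-1.7  3.6  6.7] Mz -0.218 tau6 -0.049 w 42.02
```

```bash
python3 -m handwheel '[{"gripper":1,"tx":0,"ty":0,"tz":0,"rx":0,"ry":0,"rz":2},{"gripper":1,"tx":0,"ty":0,"tz":0,"rx":0,"ry":0,"rz":0}]'>/dev/null;python3 q.py
python3 -m handwheel '[{"gripper":1,"tx":0,"ty":0,"tz":0,"rx":0,"ry":0,"rz":2},{"gripper":1,"tx":0,"ty":0,"tz":0,"rx":0,"ry":0,"rz":0}]'>/dev/null;python3 q.py
python3 -m handwheel '[{"gripper":1,"tx":0,"ty":0,"tz":0,"rx":0,"ry":0,"rz":2},{"gripper":1,"tx":0,"ty":0,"tz":0,"rx":0,"ry":0,"rz":0}]'>/dev/null;python3 q.py
python3 -m handwheel '[{"gripper":1,"tx":0,"ty":0,"tz":0,"rx":0,"ry":0,"rz":2},{"gripper":1,"tx":0,"ty":0,"tz":0,"rx":0,"ry":0,"rz":0}]'>/dev/null;python3 q.py
python3 -m handwheel '[{"gripper":1,"tx":0,"ty":0,"tz":0,"rx":0,"ry":0,"rz":2},{"gripper":1,"tx":0,"ty":0,"tz":0,"rx":0,"ry":0,"rz":0}]'>/dev/null;python3 q.py
python3 -m handwheel '[{"gripper":1,"tx":0,"ty":0,"tz":0,"rx":0,"ry":0,"rz":2},{"gripper":1,"tx":0,"ty":0,"tz":0,"rx":0,"ry":0,"rz":0}]'>/dev/null;python3 q.py
python3 -m handwheel '[{"gripper":1,"tx":0,"ty":0,"tz":0,"rx":0,"ry":0,"rz":2},{"gripper":1,"tx":0,"ty":0,"tz":0,"rx":0,"ry":0,"rz":0}]'>/dev/null;python3 q.py
python3 -m handwheel '[{"gripper":1,"tx":0,"ty":0,"tz":0,"rx":0,"ry":0,"rz":2},{"gripper":1,"tx":0,"ty":0,"tz":0,"rx":0,"ry":0,"rz":0}]'>/dev/null;python3 q.py
```

```text
t 17.3 yang -58.73 F [-1.4  3.5  6.1] Mz 0.017 tau6 0.138 w 41.68
t 17.55 yang -60.72 F [-1.1  4.8  6.6] Mz 0.136 tau6 0.247 w 41.58
t 17.8 yang -62.7 F [-0.3  4.8  6.4] Mz 0.217 tau6 0.336 w 41.7
t 18.05 yang -64.77 F [0.  3.2 5.7] Mz -0.318 tau6 -0.169 w 41.61
t 18.3 yang -66.77 F [-1.2  4.   5.1] Mz -0.351 tau6 -0.159 w 41.99
t 18.55 yang -68.76 F [0.1 4.9 7.2] Mz -0.141 tau6 -0.059 w 41.73
t 18.8 yang -70.74 F [-0.5  4.3  6.4] Mz -0.026 tau6 0.072 w 41.87
t 19.05 yang -72.73 F [-0.8  5.   6.1] Mz 0.112 tau6 0.223 w 42.1
```

```bash
python3 -m handwheel '[{"gripper":1,"tx":0,"ty":0,"tz":0,"rx":0,"ry":0,"rz":2},{"gripper":1,"tx":0,"ty":0,"tz":0,"rx":0,"ry":0,"rz":0}]'>/dev/null;python3 q.py
python3 -m handwheel '[{"gripper":1,"tx":0,"ty":0,"tz":0,"rx":0,"ry":0,"rz":2},{"gripper":1,"tx":0,"ty":0,"tz":0,"rx":0,"ry":0,"rz":0}]'>/dev/null;python3 q.py
python3 -m handwheel '[{"gripper":1,"tx":0,"ty":0,"tz":0,"rx":0,"ry":0,"rz":2},{"gripper":1,"tx":0,"ty":0,"tz":0,"rx":0,"ry":0,"rz":0}]'>/dev/null;python3 q.py
python3 -m handwheel '[{"gripper":1,"tx":0,"ty":0,"tz":0,"rx":0,"ry":0,"rz":2},{"gripper":1,"tx":0,"ty":0,"tz":0,"rx":0,"ry":0,"rz":0}]'>/dev/null;python3 q.py
python3 -m handwheel '[{"gripper":1,"tx":0,"ty":0,"tz":0,"rx":0,"ry":0,"rz":2},{"gripper":1,"tx":0,"ty":0,"tz":0,"rx":0,"ry":0,"rz":0}]'>/dev/null;python3 q.py
python3 -m handwheel '[{"gripper":1,"tx":0,"ty":0,"tz":0,"rx":0,"ry":0,"rz":2},{"gripper":1,"tx":0,"ty":0,"tz":0,"rx":0,"ry":0,"rz":0}]'>/dev/null;python3 q.py
python3 -m handwheel '[{"gripper":1,"tx":0,"ty":0,"tz":0,"rx":0,"ry":0,"rz":2},{"gripper":1,"tx":0,"ty":0,"tz":0,"rx":0,"ry":0,"rz":0}]'>/dev/null;python3 q.py
```

```text
t 19.3 yang -74.74 F [-0.3  5.1  4.8] Mz 0.117 tau6 0.202 w 42.01
t 19.55 yang -76.73 F [-1.   4.8  6.2] Mz 0.279 tau6 0.412 w 41.67
t 19.8 yang -78.74 F [-1.9  7.4  7.5] Mz 0.043 tau6 0.12 w 41.84
t 20.05 yang -80.78 F [-0.5  4.9  6.1] Mz -0.328 tau6 -0.181 w 41.8
t 20.3 yang -82.78 F [-1.4  4.5  6.5] Mz -0.255 tau6 -0.134 w 42.0
t 20.55 yang -84.76 F [-0.9  4.7  6.8] Mz -0.171 tau6 -0.0 w 41.83
t 20.8 yang -86.74 F [-1.   4.6  6.7] Mz 0.016 tau6 0.149 w 41.88
```

```bash
python3 -m handwheel '[{"gripper":1,"tx":0,"ty":0,"tz":0,"rx":0,"ry":0,"rz":2},{"gripper":1,"tx":0,"ty":0,"tz":0,"rx":0,"ry":0,"rz":0}]'>/dev/null;python3 q.py
python3 -m handwheel '[{"gripper":1,"tx":0,"ty":0,"tz":0,"rx":0,"ry":0,"rz":2},{"gripper":1,"tx":0,"ty":0,"tz":0,"rx":0,"ry":0,"rz":0}]'>/dev/null;python3 q.py
python3 -m handwheel '[{"gripper":1,"tx":0,"ty":0,"tz":0,"rx":0,"ry":0,"rz":2},{"gripper":1,"tx":0,"ty":0,"tz":0,"rx":0,"ry":0,"rz":0}]'>/dev/null;python3 q.py
python3 -m handwheel '[{"gripper":1,"tx":0,"ty":0,"tz":0,"rx":0,"ry":0,"rz":2},{"gripper":1,"tx":0,"ty":0,"tz":0,"rx":0,"ry":0,"rz":0}]'>/dev/null;python3 q.py
python3 -m handwheel '[{"gripper":1,"tx":0,"ty":0,"tz":0,"rx":0,"ry":0,"rz":2},{"gripper":1,"tx":0,"ty":0,"tz":0,"rx":0,"ry":0,"rz":0}]'>/dev/null;python3 q.py
python3 -m handwheel '[{"gripper":1,"tx":0,"ty":0,"tz":0,"rx":0,"ry":0,"rz":2},{"gripper":1,"tx":0,"ty":0,"tz":0,"rx":0,"ry":0,"rz":0}]'>/dev/null;python3 q.py
```

```text
t 21.05 yang -88.72 F [-1.4  4.   5.4] Mz 0.062 tau6 0.223 w 42.01
t 21.3 yang -90.7 F [-0.1  5.3  5.9] Mz 0.27 tau6 0.409 w 41.56
t 21.55 yang -92.73 F [-1.1  5.9  7. ] Mz 0.106 tau6 0.256 w 41.79
t 21.8 yang -94.76 F [-0.7  3.5  6.3] Mz -0.065 tau6 0.123 w 41.64
t 22.05 yang -96.77 F [-1.1  4.5  7.1] Mz -0.251 tau6 -0.15 w 42.0
t 22.3 yang -98.76 F [-0.8  4.8  6.1] Mz -0.2 tau6 -0.026 w 42.01
```

```bash
python3 -m handwheel '[{"gripper":1,"tx":0,"ty":0,"tz":0,"rx":0,"ry":0,"rz":2},{"gripper":1,"tx":0,"ty":0,"tz":0,"rx":0,"ry":0,"rz":0}]'>/dev/null;python3 q.py
python3 -m handwheel '[{"gripper":1,"tx":0,"ty":0,"tz":0,"rx":0,"ry":0,"rz":0},{"gripper":1,"tx":0,"ty":0,"tz":0,"rx":0,"ry":0,"rz":0}]'>/dev/null;python3 q.py
```

```text
t 22.55 yang -100.74 F [-0.8  5.2  6.4] Mz 0.019 tau6 0.119 w 41.84
t 22.8 yang -100.73 F [-0.5  5.3  5.8] Mz 0.034 tau6 -0.013 w 41.61
```

```bash
python3 -m handwheel '[{"gripper":0,"tx":0,"ty":0,"tz":0,"rx":0,"ry":0,"rz":0},{"gripper":0,"tx":0,"ty":0,"tz":0,"rx":0,"ry":0,"rz":0},{"gripper":0,"tx":0,"ty":0,"tz":0,"rx":0,"ry":0,"rz":0},{"gripper":0,"tx":0,"ty":0,"tz":0,"rx":0,"ry":0,"rz":0},{"gripper":0,"tx":0,"ty":0,"tz":0,"rx":0,"ry":0,"rz":0}]';python3 q.py
python3 -m handwheel '[{"gripper":0,"tx":0,"ty":0,"tz":-0.03,"rx":0,"ry":0,"rz":0},{"gripper":0,"tx":0,"ty":0,"tz":-0.05,"rx":0,"ry":0,"rz":0},{"gripper":0,"tx":0,"ty":0,"tz":-0.05,"rx":0,"ry":0,"rz":0},{"gripper":0,"tx":0,"ty":0,"tz":-0.034,"rx":0,"ry":0,"rz":10},{"gripper":0,"tx":0,"ty":0,"tz":0,"rx":0,"ry":0,"rz":0}]'
python3 w.py w3
```

```text
t: 23.42
ee_pos: [569.1, -11.1, 240.1]
orientation: [3.128, -0.295, -0.0]
ft_force: [0.9, 0.4, 0.2]
width: 86.9
t 23.43 yang -100.78 F [0.9 0.4 0.2] Mz 0.005 tau6 -0.001 w 86.9
t: 24.05
ee_pos: [569.8, -11.1, 407.2]
orientation: [-3.089, 0.567, -0.009]
ft_force: [0.5, -0.2, -0.2]
width: 87.7
[569.79116122 -11.06347357 407.16426353] [-4.02843653e-02  3.38750078e-01  1.75335555e+00 -6.37322774e-05
  1.04354787e+00  1.89366870e+00] 24.05
[[ 1.0000e-03  9.5900e-01  2.8300e-01  7.7534e+01]
 [ 1.0000e+00 -1.0000e-03 -1.0000e-03  7.8200e-01]
 [-1.0000e-03  2.8300e-01 -9.5900e-01  2.1608e+01]
 [ 0.0000e+00  0.0000e+00  0.0000e+00  1.0000e+00]]
yang -110.80522407612918 z [ 5.9e-03 -3.0e-04 -1.0e+00]
knob 2880 [569.4 -11.6  87. ] z 87.0 circ ((568.6702270507812, -11.283368110656738), 23.9857177734375)
width by angle {0: np.float64(47.1), 5: np.float64(46.2), 10: np.float64(45.0), 15: np.float64(43.7), 20: np.float64(42.6), 25: np.float64(44.1), 30: np.float64(45.5), 35: np.float64(46.5), 40: np.float64(47.2), 45: np.float64(47.6), 50: np.float64(47.8), 55: np.float64(47.6), 60: np.float64(47.0), 65: np.float64(46.1), 70: np.float64(44.8), 75: np.float64(43.4), 80: np.float64(42.0), 85: np.float64(43.8), 90: np.float64(45.3), 95: np.float64(46.5), 100: np.float64(47.3), 105: np.float64(47.8), 110: np.float64(47.9), 115: np.float64(47.7), 120: np.float64(47.1), 125: np.float64(46.2), 130: np.float64(45.0), 135: np.float64(43.6), 140: np.float64(42.4), 145: np.float64(43.9), 150: np.float64(45.3), 155: np.float64(46.5), 160: np.float64(47.2), 165: np.float64(47.7), 170: np.float64(47.9), 175: np.float64(47.7)}
flat normal mod60 20
red 673 [536.   82.1  70.3] mid bbox [534.4  82.1  66.5]
```

View pics/w3.png

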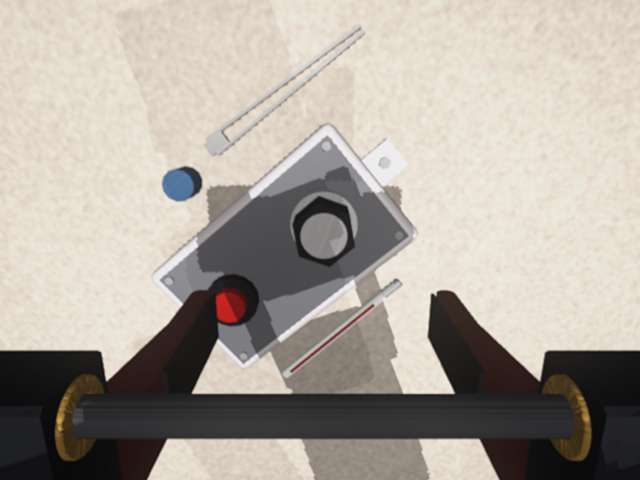

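The knob, at (324,235), still shows a flat normal at about -99.5°. That is roughly 59° clockwise of click 0, so click 4 is consistent. The nearby loose things look undisturbed. Next I move over the button with the jaws shut.

```bash
python3 -m handwheel '[{"gripper":1,"tx":-0.032,"ty":-0.0389,"tz":0,"rx":0,"ry":0,"rz":0},{"gripper":1,"tx":-0.0323,"ty":-0.0389,"tz":0,"rx":0,"ry":0,"rz":0},{"gripper":1,"tx":0,"ty":0,"tz":0.04,"rx":0,"ry":0,"rz":0},{"gripper":1,"tx":0,"ty":0,"tz":0.04,"rx":0,"ry":0,"rz":0},{"gripper":1,"tx":0,"ty":0,"tz":0.04,"rx":0,"ry":0,"rz":0},{"gripper":1,"tx":0,"ty":0,"tz":0.018,"rx":0,"ry":0,"rz":0},{"gripper":1,"tx":0,"ty":0,"tz":0,"rx":0,"ry":0,"rz":0},{"gripper":1,"tx":0,"ty":0,"tz":0,"rx":0,"ry":0,"rz":0}]';python3 s.py
python3 - <<'E'
from h import *
d=viewer.get_image("scene");c=cv2.resize(d["image"][180:340,220:420],None,fx=4,fy=4);cv2.imwrite("pics/s2.png",c[:600,:,::-1])
E
```

```text
t: 25.1
ee_pos: [537.1, 84.6, 267.0]
orientation: [-3.09, 0.566, -0.002]
ft_force: [0.2, 0.4, 0.0]
width: 10.9
t 25.1 pos [537.1  84.6 267. ] yang -110.77 J6 118.5 F [0.2 0.4 0. ] M [ 0.021  0.121 -0.026] tau6 -0.008 w 10.89
```

View pics/s2.png

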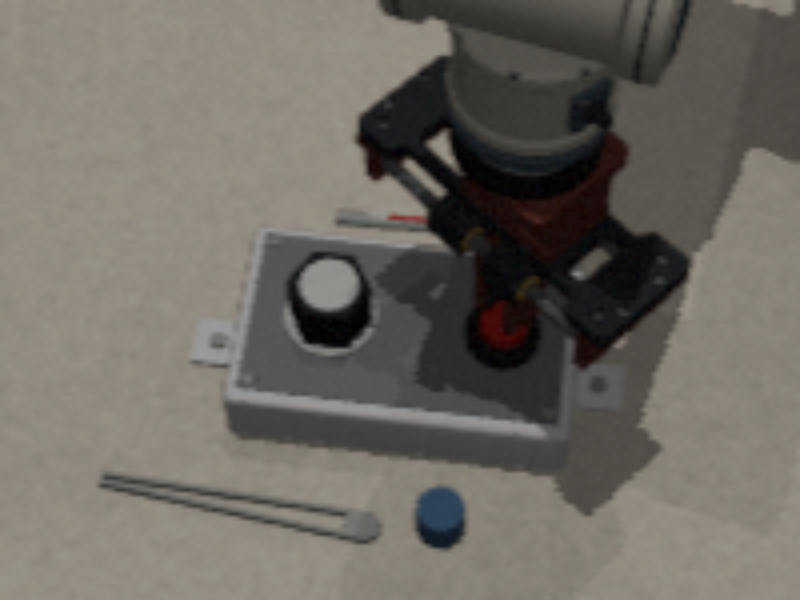

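The shut fingertips stand over the red button, at about (510,325) in the crop, and the knob is clear of the gripper. Now I press.

```bash
python3 -m handwheel '[{"gripper":1,"tx":0,"ty":0,"tz":0.005,"rx":0,"ry":0,"rz":0},{"gripper":1,"tx":0,"ty":0,"tz":0.005,"rx":0,"ry":0,"rz":0},{"gripper":1,"tx":0,"ty":0,"tz":0.003,"rx":0,"ry":0,"rz":0},{"gripper":1,"tx":0,"ty":0,"tz":0,"rx":0,"ry":0,"rz":0}]'
python3 -m handwheel '[{"gripper":1,"tx":0,"ty":0,"tz":0.002,"rx":0,"ry":0,"rz":0},{"gripper":1,"tx":0,"ty":0,"tz":0,"rx":0,"ry":0,"rz":0}]'
python3 -m handwheel '[{"gripper":1,"tx":0,"ty":0,"tz":0.002,"rx":0,"ry":0,"rz":0},{"gripper":1,"tx":0,"ty":0,"tz":0,"rx":0,"ry":0,"rz":0}]'
```

```text
t: 25.65
ee_pos: [536.6, 84.6, 253.1]
orientation: [3.09, -0.567, -0.0]
ft_force: [-0.4, -1.6, 2.3]
width: 0.4
t: 25.9
ee_pos: [536.7, 84.6, 251.2]
orientation: [3.09, -0.567, 0.0]
ft_force: [-1.0, -0.4, 3.9]
width: 1.0
t: 26.15
ee_pos: [536.6, 84.5, 249.2]
orientation: [-3.09, 0.567, -0.0]
ft_force: [-0.5, -0.0, 4.1]
width: 0.3
```

```bash
python3 -m handwheel '[{"gripper":1,"tx":0,"ty":0,"tz":0.001,"rx":0,"ry":0,"rz":0},{"gripper":1,"tx":0,"ty":0,"tz":0,"rx":0,"ry":0,"rz":0}]'
python3 -m handwheel '[{"gripper":1,"tx":0,"ty":0,"tz":0.001,"rx":0,"ry":0,"rz":0},{"gripper":1,"tx":0,"ty":0,"tz":0,"rx":0,"ry":0,"rz":0}]'
```

```text
t: 26.4
ee_pos: [536.6, 84.5, 248.3]
orientation: [-3.09, 0.567, -0.0]
ft_force: [-1.6, -0.8, 5.7]
width: 0.6
t: 26.65
ee_pos: [536.7, 84.5, 248.1]
orientation: [-3.09, 0.567, -0.0]
ft_force: [-3.4, -1.5, 14.6]
width: 0.2
```

The button bottomed out: the arm stopped at z 248.1 with 14.6 N. I hold briefly, release and lift.

```bash
python3 -m handwheel '[{"gripper":1,"tx":0,"ty":0,"tz":0,"rx":0,"ry":0,"rz":0},{"gripper":1,"tx":0,"ty":0,"tz":0,"rx":0,"ry":0,"rz":0},{"gripper":1,"tx":0,"ty":0,"tz":-0.01,"rx":0,"ry":0,"rz":0},{"gripper":1,"tx":0,"ty":0,"tz":-0.04,"rx":0,"ry":0,"rz":0},{"gripper":1,"tx":0,"ty":0,"tz":-0.05,"rx":0,"ry":0,"rz":0},{"gripper":1,"tx":0,"ty":0,"tz":-0.05,"rx":0,"ry":0,"rz":0},{"gripper":1,"tx":0.025,"ty":0.03,"tz":0,"rx":0,"ry":0,"rz":0},{"gripper":1,"tx":0,"ty":0,"tz":0,"rx":0,"ry":0,"rz":0}]';python3 w.py w4
python3 - <<'E'
from h import *
d=viewer.get_image("scene")
for k in ["thermometer","airstone","food_jar","tweezer","food_cup","filter_cap","store_top"]:
    for q in recognise(d,k)[:1]:
        u,v=q["xy"][0]*640,q["xy"][1]*480
        print(k,round(q["p"],2),round(u),round(v),pix2world(d,u,v)[0].round(1))
E
```

```text
t: 27.65
ee_pos: [549.8, 46.3, 397.8]
orientation: [-3.089, 0.57, -0.002]
ft_force: [-0.3, 0.4, 0.5]
width: 0.5
[549.76029384  46.3070565  397.78417085] [ 6.25209296e-02  3.24448030e-01  1.79949453e+00 -3.00029274e-04
  1.01610288e+00  1.99825557e+00] 27.65
[[ 1.0000e-03  9.5900e-01  2.8300e-01  7.7542e+01]
 [ 1.0000e+00 -1.0000e-03 -1.0000e-03  7.8000e-01]
 [-1.0000e-03  2.8300e-01 -9.5900e-01  2.1609e+01]
 [ 0.0000e+00  0.0000e+00  0.0000e+00  1.0000e+00]]
yang -110.90036465308982 z [ 1.6e-03 -2.0e-04 -1.0e+00]
knob 3387 [569.3 -11.2  87. ] z 87.0 circ ((568.8819580078125, -10.95883846282959), 24.02121925354004)
width by angle {0: np.float64(47.2), 5: np.float64(46.3), 10: np.float64(45.1), 15: np.float64(43.5), 20: np.float64(42.4), 25: np.float64(44.0), 30: np.float64(45.4), 35: np.float64(46.5), 40: np.float64(47.3), 45: np.float64(47.7), 50: np.float64(47.7), 55: np.float64(47.4), 60: np.float64(46.8), 65: np.float64(45.8), 70: np.float64(44.6), 75: np.float64(43.4), 80: np.float64(42.5), 85: np.float64(44.1), 90: np.float64(45.5), 95: np.float64(46.5), 100: np.float64(47.3), 105: np.float64(47.8), 110: np.float64(47.9), 115: np.float64(47.6), 120: np.float64(47.1), 125: np.float64(46.3), 130: np.float64(45.1), 135: np.float64(43.5), 140: np.float64(42.2), 145: np.float64(44.0), 150: np.float64(45.5), 155: np.float64(46.6), 160: np.float64(47.4), 165: np.float64(47.8), 170: np.float64(48.0), 175: np.float64(47.8)}
flat normal mod60 19
red 794 [536.6  82.9  70.4] mid bbox [536.4  83.   70.2]
thermometer 0.55 331 236 [455.7   9.7   4.9]
airstone 0.58 327 307 [641.4  90.3  28.1]
food_jar 0.69 180 200 [ 565.5 -354.8   65.6]
tweezer 0.7 269 306 [690.5 -35.    2.1]
food_cup 0.7 487 271 [378.9 389.4   5.3]
filter_cap 0.9 461 381 [665.6 407.9  25.4]
store_top 0.59 327 308 [643.9  91.3  28.3]
```

View pics/w4.png

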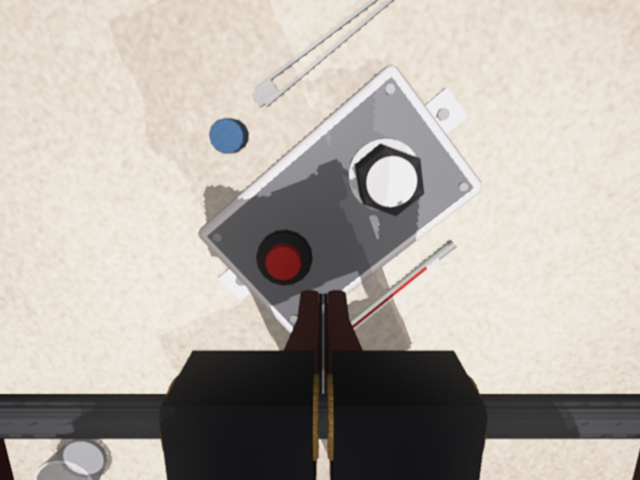

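The final view shows the button at (284,260), back up at the same height as before, and the knob at (390,180), unchanged in click. The gripper is clear of everything. Handing in.

```bash
python3 -c "
from workcell import ctrl
print(ctrl.close_job())"
```

```text
the job is handed in; nothing more can be done
None
```

I set the timer to its fourth click, pressed the red button fully down and released it, then handed the job in at about 28 s. The hand-in reports no verdict.

- **End stop:** I turned the knob anticlockwise in small steps until the torque read 0.90 N m, then 0.88 N m on a second reading. That is above any click and below the straining limit of about 1.3 N m.
- **Fourth click:** Turning clockwise, I felt four clicks, with the fourth about 60° from click 0. I let go there with the torque near zero. Pictures after the release and after the press showed the knob's flats at about 20° and then 19°, the same within the accuracy of the measurement.
- **Red button:** The press bottomed out at about 15 N and was held for about 0.25 s. Afterwards the button top read about 70 mm, the same as before pressing.
- **Loose things:** They look undisturbed, and nothing in the path came near them. The recogniser's positions scattered by up to about 10 mm, because it is not precise. In the last scene picture it also reported the airstone as the button, so I ignored that reading.

Two small things disagreed. The first set of moves was refused for missing keys, so the arm did not move but I lost about 1.6 s, mostly on camera and recogniser calls. The click positions felt in the two turning directions also differed by up to about 3°, well inside the 6° allowed.

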